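# Store a block stamp through the one-way gate

### The arm

A 6-joint arm with a two-finger parallel gripper is mounted at the origin on a cart in front of the work surface, level with it; the furniture and walls round the work are solid. World frame = base frame: x ahead of the robot, y to its left, z up, the work surface at z = 0. Lengths are in mm, angles in rad, forces in N, time in s.
With the tool pointing down it reaches from about 425 to 925 mm from the base axis. Payload 12.5 kg.
Tool frame: the origin (TCP) lies midway between the tips of the shut fingers; the grasp point (between the pads) lies 19 mm behind it; z points along the fingers, y is the direction in which the jaws open and shut (so a half turn about z gives the same grasp; the last joint's range is limited). The gripper opens to 85 mm and grips with 20 to 120 N. Pads are 22 mm wide; open, the fingers measure 114 mm over their backs; the gripper's body (76 mm by 85 mm) begins 54 mm behind the grasp point. The pads swing forward as they close: fully open they stand 13 mm farther back than shut.
Start: joints at [-1.362, 0.491, 1.559, -0, 1.092, -0.106], TCP at [193.539, -594.296, 231.327] pointing down, gripper open.
Joint ranges: [-3.1, 3.1], [-0.84, 2.19], [0.05, 2.79], [-1.13, 4.28], [0.06, 2.93], [-2.69, 2.69]. Speed limits (rad/s): [2.22, 2.22, 2.79, 3.14, 3.14, 3.14].

### API

Orientations are given as a unit quaternion [x, y, z, w].
In Python, from workcell import env gives the robot as it stands. The module is installed in compiled form; this text tells all that it offers.
- The arm moves only by the tool jog_arm, never from a script. Its argument "deltas" is a list of rows, each a list of 7 numbers: the finger opening in mm, from 0 to 85.4, then the shift along the tool's x, y, z in mm, then the turn, a rotation vector about the tool's x, y, z in rad. A call has exactly 8 rows; each row is the pose to reach, as a shift and turn from the pose commanded when the call began, along the tool's axes at that moment; what a row does not reach only later rows make up. A row lasts 1/10 s, in which the tool goes at most 50 mm and 8.59 degrees, less where a joint would pass 70% of its speed; a pose out of reach is approached as far as the arm can. A call with a gripper value outside its range is refused whole. The fingers move at their own pace and stop on an object; "newtons" is the grip in N (left out, the last holds). Time passes only in rows, so rows that repeat a pose let the fingers close, or fill a call up. It gives the time, the measured TCP pose, the force and the opening at its end, in the units of the state.
- env.get_state(): the state, without advancing time (a new reading comes with each control period).
- env.snapshot(name): name is "scene" or "top" or "wrist"; returns a dict with "color" (420x560x3 uint8, red, green, blue), "fx", "fy", "cx", "cy" (pixels), "R" (3x3) and "t" (3): a world point X has camera coordinates R X + t. Camera axes: x right, y down, z forward; pixel columns grow to the right and rows downward; lengths in mm; the calibration is good to about 2 mm. A picture is of the moment at which its call begins. There is no depth.
- env.hand_in(): hands the job in, once; it reports no verdict.
The state is a dict: "t": time; "qpos": joint angles; "joint_velocities": joint speeds; "joint_torque": joint torques, N m; "tcp_pos": TCP position; "tool_rot": TCP orientation; "force": force on the tool from outside, world axes, zero at the start; "moment": the same for the moment, N m; "grip_width": opening from 0.0 (shut) to 1.0 (fully open).
Only numpy, scipy, OpenCV 4.12 (cv2) and the standard library are available. Lean on these libraries where they do the work, as an engineer would, in place of code of your own. Each camera call takes 0.05 s, during which the arm holds its last target.

### The job

Put the loose wooden block stamp away in the storage lane: set it down flat on the bare plywood apron in front of the gate, long side along the lane, then push it along the lane floor through the red sprung flap and on under the aluminium hood until you feel it meet the backstop hidden inside. Press it home firmly but gently, never ramming the backstop, then take the fingers out so that the flap springs shut behind the stamp. Leave the tin and the ink pad where they are.

Things in the scene. Friction and masses are not known exactly. Their poses are not given: they have to be found in the camera images.
- stamp_center (a point): Centre (half-way up) of the loose wooden block stamp with a pattern of dark dots on top: a block 40 mm (own x) by 52 mm (own y) by 20 mm high, about 28 g, lying on the table with its dark rubber face down; own z is up. Pick it across the 40 mm sides.
- gate: The wooden lane, fixed on the table. Origin at table level under the middle of the gateway; own x runs along the lane toward the hood, y left, z up. Plywood floor 6 mm thick, 94 mm wide, from x = -130 to +160 mm. Two gate posts (x = -6 to 6 mm, 40 mm high above the floor) stand 47 mm apart: too narrow for fingers beside the stamp, so push from behind with closed fingers. Waxed. Open above.
- flap (a joint): Angle of the red flap in the gateway, rad: 0 shut across the lane, growing to 1.6 as it swings in the pushing direction; it cannot swing the other way. A spring (0.044 N m shut, 0.076 N m fully open) closes it: pushed by the stamp it resists with up to about 10 N at first (more if rushed), less when open. It leans on whatever is in its sweep and springs shut when that is lifted out.
- balm_tin: Small round grey-white screw-lid tin, 39 mm across, 16 mm high, on the table; origin at its underside. To be left alone.
- ink_pad: Black ink pad case, 54 x 72 x 12 mm, flat on the table; origin at its underside. To be left alone.
- apron (a point): Middle of the bare apron, on the lane floor (6 mm above the table), 75 mm before the gateway; axes as the lane's. No walls here (own x from -55 to +33 mm); then two guide walls, 12 mm high above the floor, narrow the way from 72 to 47 mm up to the gate posts.
- bay (a point): Point on the lane's middle line and floor, 62 mm beyond the gateway; axes as the lane's. From the gateway to the far end the right wall stands straight at y = -23.5 mm. The left wall stands back at y = +40 mm up to here, to make room for the open flap, then narrows over 22 mm to y = +23.5 mm. Walls are 14 mm high above the floor, 6 mm thick.
- flap_pin (a point): Upright hinge pin of the flap, on the lane floor behind the left post (lane x = 8, y = +31 mm). The panel is 4 mm thick, stands 9 to 41 mm above the table, and its free end is 52 mm from the pin, so its sweep reaches 60 mm beyond the gateway.
- pocket: Hooded end pocket, fixed on the lane with its mouth 112 to 122 mm beyond the gateway: aluminium hood, 62 mm wide, 36 mm long, top 34.5 mm above the table, roof 24.5 mm above the lane floor. Origin mid-mouth on the lane floor; own x points inward. A rigid backstop inside, unseen and unmeasured, stops the stamp's nose 4 to 22 mm in: find it by feel. 2 N is firm contact, over 18 N is ramming.
Mind the look-alikes: they are no part of the job. Leave any pink or turquoise look-alike of the part that bears stamp_center alone.

How it is judged:
By the outcome, as a careful person would: the job done as asked, in the order asked, and still so for the second after the job is handed in, with the robot touching nothing.
It also fails if it takes over 64 s, if anything falls off the work surface, if the arm or the gripper's body presses on something with over 40 N, if the wrist force passes 120 N, or if a joint passes its speed limit or range.

## Working session

There is one attempt and no reset: what is moved stays moved. The work goes in short steps, Python scripts to look and compute and a tool call to move; the robot and the scene stay as the last step left them, time stands still between calls to the robot, and variables do not carry over. Pictures are saved under pics/ and viewed, and the job is handed in when it is done.

Besides the shell and the picture viewer there is one more tool, called after ">>>" as name([rows], argument=value, ...), one row to a line, values as JSON. jog_arm: Moves the arm, as the interface text tells. Its arguments: {"type":"object","properties":{"deltas":{"type":"array","items":{"type":"array","items":{"type":"number"}}},"newtons":{"type":"number"}},"required":["deltas"]}

```bash
mkdir -p pics; cat > h.py <<'E'
import numpy as np, cv2, pickle
from workcell import env
def snap(n,tag):
    s=env.snapshot(n); pickle.dump(s,open(f'pics/{tag}.pkl','wb')); cv2.imwrite(f'pics/{tag}.png',s['color'][:,:,::-1]); return s
def load(tag): return pickle.load(open(f'pics/{tag}.pkl','rb'))
def unproj(s,u,v,z):
    R=np.array(s['R']);t=np.array(s['t'])
    d=R.T@np.array([(u-s['cx'])/s['fx'],(v-s['cy'])/s['fy'],1]); c=-R.T@t
    return c+d*(z-c[2])/d[2]
def proj(s,X):
    p=np.array(s['R'])@np.array(X)+np.array(s['t']); return s['fx']*p[0]/p[2]+s['cx'],s['fy']*p[1]/p[2]+s['cy']
E
python3 - <<'E'
from h import *
snap('scene','s0');snap('top','t0')
st=env.get_state();print(st)
for n in('s0','t0'):
    s=load(n);print(n,s['fx'],-np.array(s['R']).T@np.array(s['t']))
E
```

```text
{'t': 0.1, 'qpos': array([-1.36157826e+00,  4.91487607e-01,  1.55940983e+00, -1.27146491e-06,
        1.09170190e+00, -1.05600088e-01]), 'joint_velocities': array([ 5.71109961e-05,  2.21011056e-04, -1.24302105e-03, -5.86982254e-04,
       -9.08726539e-04,  5.67246926e-04]), 'joint_torque': array([ 4.29213207e-03, -6.19445157e+01, -2.62026250e+01, -5.78258073e-05,
        2.87216302e-03,  1.11090827e-05]), 'tcp_pos': array([ 193.50476542, -594.0699758 ,  230.78608722]), 'tool_rot': array([ 9.87636579e-01,  1.56760117e-01, -2.66291830e-05, -5.02636521e-04]), 'force': array([-0.02990504,  0.18398742, -0.34337504]), 'moment': array([ 0.0021158 , -0.02506614, -0.0210672 ]), 'grip_width': 0.9988160469999972}
s0 523.0950281916449 [ 81.79687928 568.11534146 547.93753919]
t0 416.5370106051598 [545.23976547 105.75758864 894.45619589]
```

View pics/s0.png

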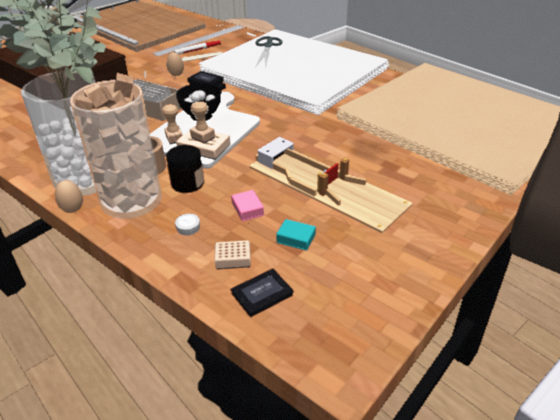

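View pics/t0.png

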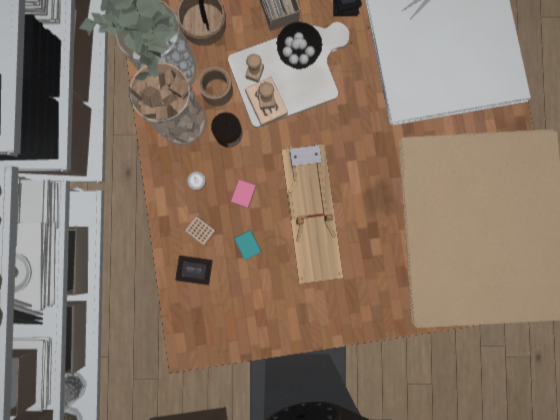

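The candidates are: dotted wooden block at top (200,231) / scene (233,254), pink block at top (243,193), and turquoise block at top (247,245). The dotted wooden one fits the description. I'll confirm it in an enlarged crop.

```bash
python3 - <<'E'
from h import *
a=load('t0')['color'][:,:,::-1]; 
cv2.imwrite('pics/c1.png',cv2.resize(a[140:290,170:360],None,fx=4,fy=4,interpolation=cv2.INTER_CUBIC))
b=load('s0')['color'][:,:,::-1]
cv2.imwrite('pics/c2.png',cv2.resize(b[130:320,210:415],None,fx=3.6,fy=3.1,interpolation=cv2.INTER_CUBIC))
E
```

```text
(no output)
```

View pics/c1.png

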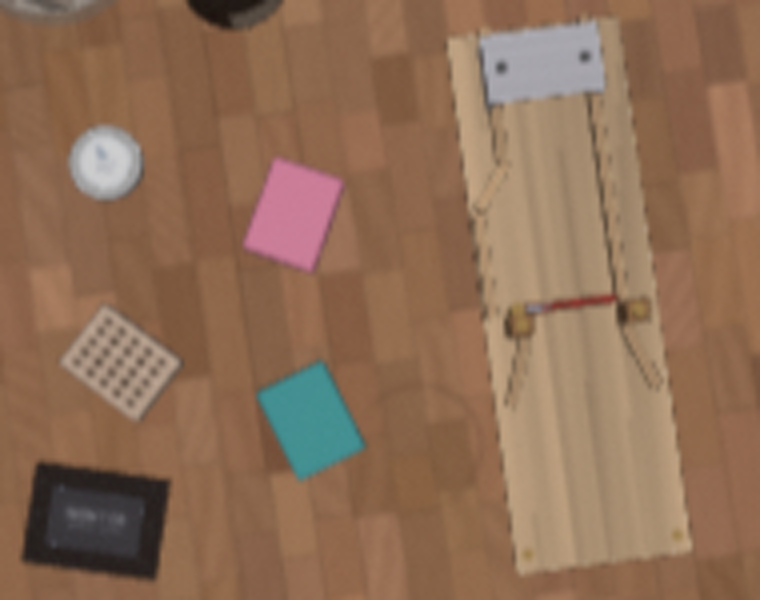

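View pics/c2.png

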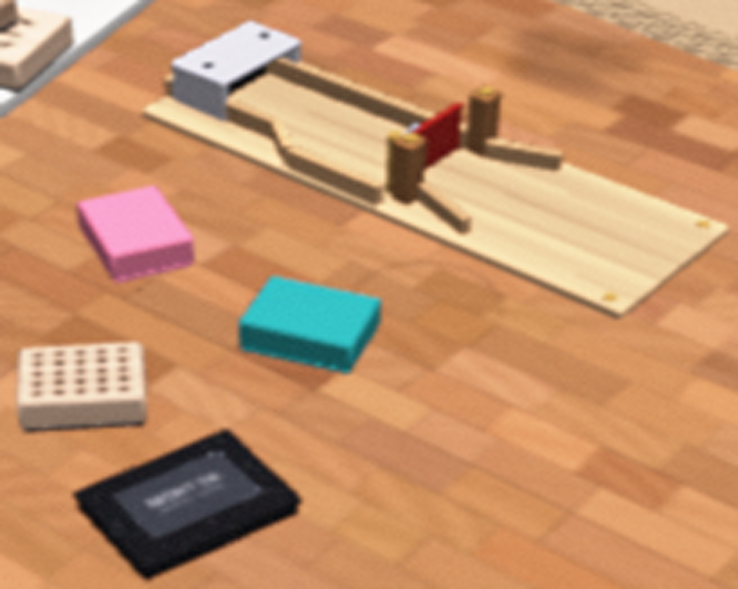

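The enlarged crop confirms it: the wooden block with the dot grid is centred at crop (121,362). The lane runs up the image, with its apron end at the bottom and the hood at the top. Next I measure.

```bash
python3 - <<'E'
from h import *
s=load('t0')
def P(c,z): return unproj(s,170+(c[0]+.5)/4-.5,140+(c[1]+.5)/4-.5,z)
st=[P(c,20) for c in[(61,362),(104,306),(182,362),(138,419)]]
print(np.round(st,1),np.mean(st,0), [np.linalg.norm(st[i]-st[i-3]) for i in range(4)])
L=[P(c,6) for c in[(447,40),(617,18),(691,549),(518,575)]]
print(np.round(L,1),[np.linalg.norm(L[i]-L[i-3]) for i in range(4)])
far=(L[0]+L[1])/2; near=(L[2]+L[3])/2; d=(far-near)/np.linalg.norm(far-near)
print('yaw',np.arctan2(d[1],d[0]),'gate',near+130*d, far-160*d, 'apron',near+55*d)
# posts tops z=46
print('posts',P((519,318),46),P((637,308),46))
for n,c in dict(tin=(106,162),pad=(96,520),pink=(294,214),turq=(311,420)).items(): print(n,P(c,15)[:2])
E
```

```text
[[558.2 281.6  20. ]
 [587.5 259.3  20. ]
 [558.1 218.2  20. ]
 [528.3 241.   20. ]] [558.0147264 250.0423317  20.       ] [np.float64(36.81674798927197), np.float64(50.56894941879752), np.float64(37.48104651440357), np.float64(50.349268867123946)]
[[731.5  78.4   6. ]
 [743.5 -13.4   6. ]
 [459.  -50.    6. ]
 [445.5  41.7   6. ]] [np.float64(92.57482757569218), np.float64(286.8186823792292), np.float64(92.69784812206444), np.float64(288.34466850915527)]
yaw 0.12785964919158185 gate [581.19616729  12.40483319   6.        ] [578.79757829  12.09646822   6.        ] apron [506.80838592   2.84146642   6.        ]
posts [579.87739877  43.34562438  46.        ] [584.90966503 -16.88532506  46.        ]
tin [664.25989184 259.88765546]
pad [475.49741758 263.35199387]
pink [636.44370421 160.05300084]
turq [527.57353829 150.82825449]
```

```bash
cat >> h.py <<'E'
from scipy.spatial.transform import Rotation as Ro
def toolR(yaw,tilt=None): # tool x at angle yaw, z down
    c,s=np.cos(yaw),np.sin(yaw); return np.array([[c,s,0],[s,-c,0],[0,0,-1.]])
G=np.array([580.0,12.25,0]); LY=0.128
def lane(x,y,z): 
    c,s=np.cos(LY),np.sin(LY); return np.array([G[0]+c*x-s*y,G[1]+s*x+c*y,z])
def tolane(p):
    c,s=np.cos(LY),np.sin(LY);d=np.array(p)-G; return np.array([c*d[0]+s*d[1],-s*d[0]+c*d[1],p[2]])
def delta(p0,R0,p1,yaw1):
    return np.round(R0.T@(np.array(p1)-p0),1), np.round(Ro.from_matrix(R0.T@toolR(yaw1)).as_rotvec(),3)
def cur():
    s=env.get_state(); return s['tcp_pos'],Ro.from_quat(s['tool_rot']).as_matrix()
E
python3 - <<'E'
from h import *
p0=np.array([193.539,-594.296,231.327]);R0=Ro.from_quat([.98764,.15676,0,0]).as_matrix()
print(delta(p0,R0,[480,-250,200],0.92)); print(delta(p0,R0,[545,100,180],0.92))
p=np.array([545,100,180]);print(delta(p,toolR(.92),[558,250,110],.92))
E
```

```text
(array([ 379. , -238.7,   31.3]), array([ 0.   ,  0.   , -0.605]))
(array([ 549.2, -551.3,   51.3]), array([ 0.   ,  0.   , -0.605]))
(array([127.2, -80.5,  70. ]), array([0., 0., 0.]))
```

>>> jog_arm([
  [56,379,-239,31,0,0,-0.605],
  [56,379,-239,31,0,0,-0.605],
  [56,379,-239,31,0,0,-0.605],
  [56,379,-239,31,0,0,-0.605],
  [56,379,-239,31,0,0,-0.605],
  [56,379,-239,31,0,0,-0.605],
  [56,379,-239,31,0,0,-0.605],
  [56,379,-239,31,0,0,-0.605],
], newtons=25)

```text
t: 0.9
tcp_pos: [449.5, -285.6, 203.5]
tool_rot: [0.896, 0.444, -0.0, -0.0]
force: [0.4, -0.7, 0.8]
grip_width: 0.657
```

```bash
python3 - <<'E'
from h import *
p,R=cur();print(p,env.get_state()['qpos']);print(R)
print(delta(p,R,[550,170,150],0.92))
E
```

```text
[ 449.48838936 -285.62872935  203.45291314] [-6.90107465e-01  3.92951097e-01  1.81819188e+00 -8.38121562e-05
  9.30637937e-01 -3.88861610e-02]
[[ 6.06118386e-01  7.95374419e-01 -1.87974722e-04]
 [ 7.95374439e-01 -6.06118385e-01  6.80142061e-05]
 [-5.98381751e-05 -1.90734950e-04 -9.99999980e-01]]
(array([ 423.3, -196.2,   53.5]), array([-0.,  0., -0.]))
```

>>> jog_arm([
  [56,423,-196,53,0,0,0],
  [56,423,-196,53,0,0,0],
  [56,423,-196,53,0,0,0],
  [56,423,-196,53,0,0,0],
  [56,423,-196,53,0,0,0],
  [56,423,-196,53,0,0,0],
  [56,423,-196,53,0,0,0],
  [56,423,-196,53,0,0,0],
])

```text
t: 1.7
tcp_pos: [534.2, 102.8, 158.1]
tool_rot: [0.896, 0.444, -0.0, 0.0]
force: [0.8, -0.4, -0.1]
grip_width: 0.659
```

```bash
python3 - <<'E'
from h import *
p,R=cur();print(p,env.get_state()['qpos'])
print(delta(p,R,[558,250,140],0.92)); snap('wrist','w0')
E
```

```text
[534.2288555  102.82216485 158.14665207] [ 6.87768017e-02  4.66521545e-01  1.83877724e+00 -1.82223549e-04
  8.36463676e-01  7.19866562e-01]
(array([131.5, -70.3,  18.1]), array([-0.,  0., -0.]))
```

View pics/w0.png

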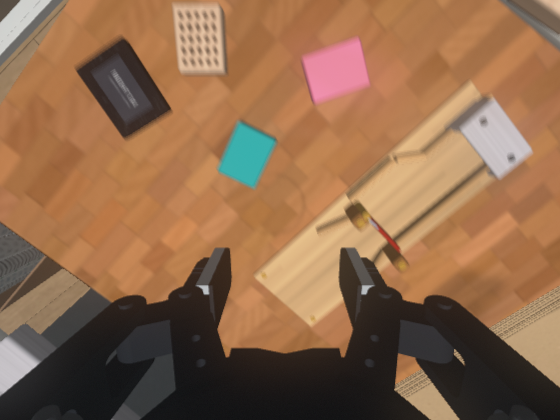

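The wrist view shows the stamp at (200,38) with dots and square to the jaws, and the lane with the hood at (495,138). I'll move over the stamp.

>>> jog_arm([
  [56,131,-70,18,0,0,0],
  [56,131,-70,18,0,0,0],
  [56,131,-70,18,0,0,0],
  [56,131,-70,18,0,0,0],
  [56,131,-70,18,0,0,0],
  [56,131,-70,18,0,0,0],
  [56,131,-70,18,0,0,0],
  [56,131,-70,18,0,0,0],
])

```text
t: 2.55
tcp_pos: [558.1, 246.2, 140.8]
tool_rot: [0.896, 0.443, 0.0, 0.0]
force: [0.2, -0.4, 0.3]
grip_width: 0.655
```

```bash
python3 - <<'E'
from h import *
s=snap('wrist','w1')
p,R=cur();print(p)
cv2.imwrite('pics/w1c.png',cv2.resize(s['color'][:,:,::-1],(800,600),interpolation=cv2.INTER_CUBIC))
E
```

```text
[558.09984542 246.38306277 140.79455519]
```

View pics/w1c.png

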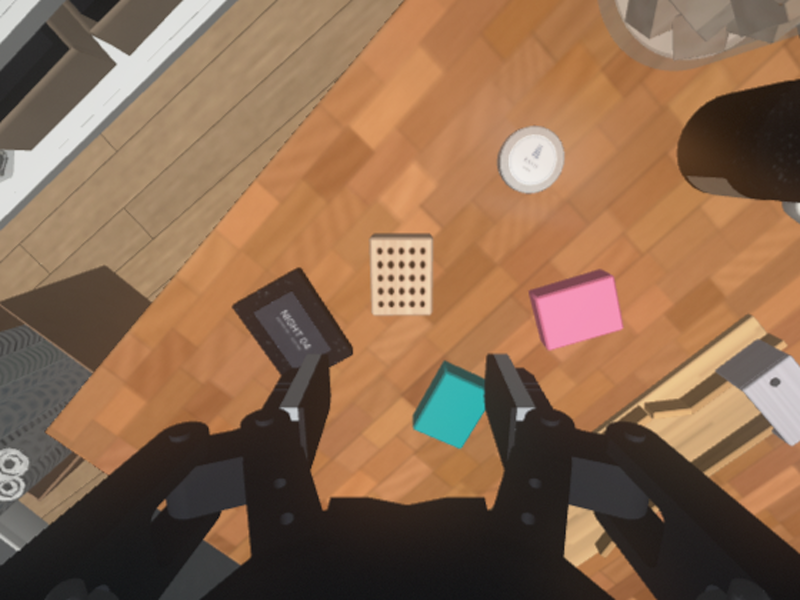

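```bash
python3 - <<'E'
from h import *
s=load('w1')
c=[unproj(s,u*.7,v*.7,20) for u,v in[(371,238),(432,237),(432,315),(372,315)]]
print(np.round(c,1),np.mean(c,0),[np.linalg.norm(c[i]-c[i-3]) for i in range(4)])
d=(c[1]-c[0])+(c[2]-c[3]); print(np.arctan2(d[1],d[0])); d=(c[0]-c[3])+(c[1]-c[2]); print(np.arctan2(d[1],d[0]))
print([unproj(s,u*.7,v*.7,12).round(1)[:2] for u,v in[(234,306),(300,270),(352,350)]])
p,R=cur();print(p,R[:,0]); print(delta(p,R,[558.5,249.5,6],0.922),delta(p,R,[558.5,249.5,40],0.922))
E
```

```text
[[559.5 283.   20. ]
 [590.  260.5  20. ]
 [559.4 219.   20. ]
 [528.1 242.8  20. ]] [559.24645215 251.30318737  20.        ] [np.float64(37.897744338365314), np.float64(51.54287986563861), np.float64(39.37519338467922), np.float64(50.90937673762494)]
-0.6436861020820998
0.9220526845662652
[array([456.1, 302.2]), array([507.9, 294. ]), array([498.6, 229.2])]
[558.09984542 246.38306277 140.79455519] [6.07063804e-01 7.94653072e-01 1.82429860e-04]
(array([  2.7,  -1.6, 134.8]), array([ 0.   , -0.   , -0.004])) (array([  2.7,  -1.6, 100.8]), array([ 0.   , -0.   , -0.004]))
```

>>> jog_arm([
  [56,3.8,-2,40,0,0,0],
  [56,3.8,-2,80,0,0,0],
  [56,3.8,-2,100,0,0,0],
  [56,3.8,-2,100,0,0,0],
  [56,3.8,-2,100,0,0,0],
  [56,3.8,-2,100,0,0,0],
  [56,3.8,-2,100,0,0,0],
  [56,3.8,-2,100,0,0,0],
])

```text
t: 3.4
tcp_pos: [559.0, 251.7, 41.5]
tool_rot: [0.896, 0.444, 0.001, 0.0]
force: [-0.7, 1.6, 0.2]
grip_width: 0.657
```

```bash
python3 - <<'E'
from h import *
s=snap('wrist','w2')
p,R=cur();print(p, delta(p,R,[558.8,250.6,6],0.922))
E
```

```text
[558.90069642 251.6546911   41.33073832] (array([-0.9,  0.5, 35.3]), array([ 0.001, -0.001, -0.002]))
```

View pics/w2.png

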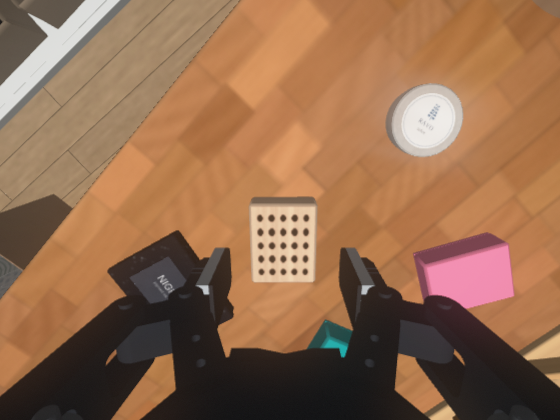

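The stamp sits midway between the fingers (centre column 283). I descend and grip.

>>> jog_arm([
  [56,-0.9,0.5,12,0,0,0],
  [56,-0.9,0.5,24,0,0,0],
  [56,-0.9,0.5,32,0,0,0],
  [56,-0.9,0.5,35,0,0,0],
  [56,-0.9,0.5,35,0,0,0],
  [56,-0.9,0.5,35,0,0,0],
  [36,-0.9,0.5,35,0,0,0],
  [30,-0.9,0.5,35,0,0,0],
], newtons=25)

```text
t: 4.25
tcp_pos: [558.7, 250.6, 6.0]
tool_rot: [0.896, 0.444, 0.0, 0.0]
force: [0.1, -0.5, 0.4]
grip_width: 0.461
```

>>> jog_arm([
  [30,0,0,0,0,0,0],
  [30,0,0,0,0,0,0],
  [30,0,0,0,0,0,0],
  [30,0,0,0,0,0,0],
  [30,0,0,0,0,0,0],
  [30,0,0,0,0,0,0],
  [30,0,0,0,0,0,0],
  [30,0,0,0,0,0,0],
])

```text
t: 5.05
tcp_pos: [558.7, 250.6, 5.9]
tool_rot: [0.896, 0.444, 0.0, 0.0]
force: [-0.8, 0.3, 5.9]
grip_width: 0.459
```

```bash
python3 - <<'E'
from h import *
s=snap('wrist','w3')
p,R=cur();print(p, R)
E
```

```text
[558.73495561 250.63296747   5.91744525] [[ 6.05970831e-01  7.95486443e-01  8.19677758e-04]
 [ 7.95486614e-01 -6.05971136e-01  1.70096998e-04]
 [ 6.32010918e-04  5.48968865e-04 -9.99999650e-01]]
```

View pics/w3.png

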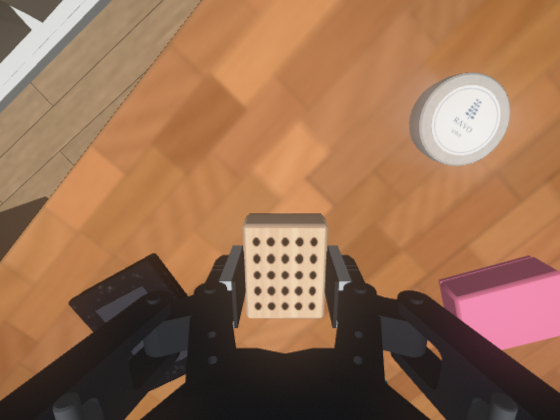

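The stamp is held (opening about 39 mm), so I lift.

>>> jog_arm([
  [30,0,0,-15,0,0,0],
  [30,0,0,-40,0,0,0],
  [30,0,0,-80,0,0,0],
  [30,0,0,-110,0,0,0],
  [30,0,0,-110,0,0,0],
  [30,0,0,-110,0,0,0],
  [30,0,0,-110,0,0,0],
  [30,0,0,-110,0,0,0],
])

```text
t: 5.9
tcp_pos: [558.0, 250.3, 114.4]
tool_rot: [0.896, 0.444, -0.001, -0.0]
force: [-0.3, -0.0, 0.9]
grip_width: 0.465
```

```bash
python3 - <<'E'
from h import *
p,R=cur();print(p,env.get_state()['grip_width']); t=lane(-85,0,90);print(t, delta(p,R,t,LY))
E
```

```text
[557.97700362 250.3493918  114.41292682] 0.46535016718163275
[495.69536981   1.39968532  90.        ] (array([-235.7,  101.4,   24.7]), array([-0.   ,  0.002,  0.792]))
```

>>> jog_arm([
  [30,-29,13,3,0,0,0.1],
  [30,-59,25,6,0,0,0.2],
  [30,-88,38,9,0,0,0.3],
  [30,-118,51,12,0,0,0.4],
  [30,-147,63,15,0,0,0.5],
  [30,-176,76,18,0,0,0.6],
  [30,-206,89,22,0,0,0.7],
  [30,-236,101.5,25,0,0,0.792],
])

```text
t: 6.7
tcp_pos: [495.5, 0.2, 89.6]
tool_rot: [0.998, 0.062, -0.001, -0.0]
force: [0.6, -0.5, -0.8]
grip_width: 0.457
```

>>> jog_arm([
  [30,0,0,15,0,0,0],
  [30,0,0,30,0,0,0],
  [30,0,0,40,0,0,0],
  [30,0,0,40,0,0,0],
  [30,0,0,40,0,0,0],
  [30,0,0,40,0,0,0],
  [30,0,0,40,0,0,0],
  [30,0,0,40,0,0,0],
])

```text
t: 7.5
tcp_pos: [496.3, 1.4, 50.9]
tool_rot: [0.998, 0.064, 0.0, 0.0]
force: [-0.1, -0.2, -0.1]
grip_width: 0.459
```

```bash
python3 - <<'E'
from h import *
snap('scene','s1');s=snap('wrist','w4')
p,R=cur();print(p,tolane(p),np.arctan2(R[1,0],R[0,0])); t=lane(-85,0,12.3);print(t, delta(p,R,t,LY))
b=load('s1')['color'][:,:,::-1]
a=cv2.resize(b[130:280,240:415],None,fx=2.2,fy=2.8,interpolation=cv2.INTER_CUBIC)
cv2.imwrite('pics/m4.png',np.hstack([a,cv2.resize(s['color'][:,:,::-1],(415,420))]))
E
```

```text
[496.27345837   1.34376297  50.76544756] [-84.43377921  -0.12925831  50.76544756] 0.12791891102610742
[495.69536981   1.39968532  12.3       ] (array([-0.6, -0.1, 38.5]), array([ 0., -0., -0.]))
```

View pics/m4.png

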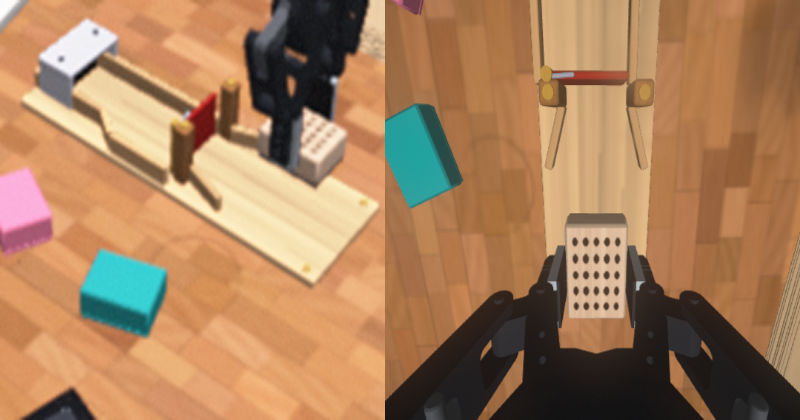

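View pics/w4.png

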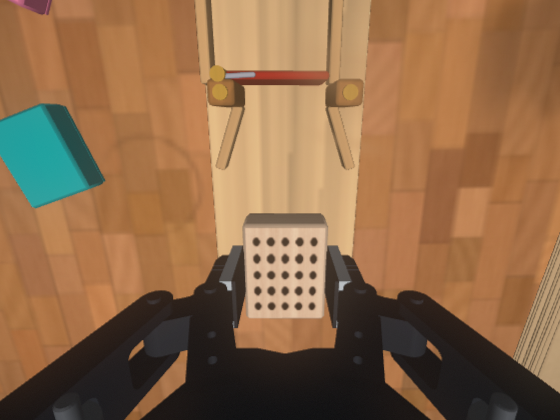

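The stamp is square over the apron and the lane is straight ahead in the wrist view: post tops at (220,92) and (351,92), image middle at about column 285. Next a check of the lane fit with this picture.

```bash
python3 - <<'E'
from h import *
s=load('w4')
for u,v,z in[(220,92,46),(351,92,46),(222,167,18),(347,167,18),(209,90,6),(367,90,6),(217,225,6),(357,200,6),(200,10,6),(371,10,6)]:
    p=unproj(s,u,v,z);print(u,v,p.round(1),tolane(p).round(1))
print([proj(s,lane(x,y,6)) for x,y in((-40,47),(-40,-47),(20,47),(20,-47))])
E
```

```text
220 92 [577.   42.4  46. ] [ 0.9 30.3 46. ]
351 92 [584.8 -17.7  46. ] [  1.  -30.3  46. ]
222 167 [536.5  44.4  18. ] [-39.   37.4  18. ]
347 167 [546. -29.  18.] [-38.9 -36.5  18. ]
209 90 [578.7  57.3   6. ] [ 4.5 44.8  6. ]
367 90 [590.6 -34.8   6. ] [  4.5 -48.    6. ]
217 225 [494.6  47.3   6. ] [-80.3  45.6   6. ]
357 200 [523.7 -42.3   6. ] [-62.8 -46.9   6. ]
200 10 [619.1  64.4   6. ] [45.5 46.7  6. ]
371 10 [631.2 -28.4   6. ] [ 45.6 -46.9   6. ]
[(np.float64(210.66932292462377), np.float64(165.24457330061762)), (np.float64(359.6665370457507), np.float64(165.3555648682779)), (np.float64(203.17621034691592), np.float64(60.99556596132871)), (np.float64(367.42645285288893), np.float64(61.17701137857074))]
```

The lane fit agrees to about 1 mm. I set the stamp down and release.

>>> jog_arm([
  [30,-0.6,0,15,0,0,0],
  [30,-0.6,0,28,0,0,0],
  [30,-0.6,0,34,0,0,0],
  [30,-0.6,0,37,0,0,0],
  [30,-0.6,0,38.6,0,0,0],
  [30,-0.6,0,38.6,0,0,0],
  [30,-0.6,0,38.6,0,0,0],
  [30,-0.6,0,38.6,0,0,0],
])

```text
t: 8.4
tcp_pos: [495.7, 1.2, 12.2]
tool_rot: [0.998, 0.064, 0.0, 0.0]
force: [-0.2, -0.2, -0.4]
grip_width: 0.464
```

>>> jog_arm([
  [54,0,0,0,0,0,0],
  [54,0,0,0,0,0,0],
  [54,0,0,0,0,0,0],
  [54,0,0,0,0,0,0],
  [54,0,0,-15,0,0,0],
  [54,0,0,-40,0,0,0],
  [54,0,0,-60,0,0,0],
  [54,0,0,-60,0,0,0],
])

```text
t: 9.2
tcp_pos: [496.5, 1.1, 73.9]
tool_rot: [0.998, 0.064, 0.002, 0.0]
force: [-0.2, -0.0, -0.6]
grip_width: 0.632
```

```bash
python3 - <<'E'
from h import *
s=snap('wrist','w5')
p,R=cur();print(p,tolane(p),np.arctan2(R[1,0],R[0,0]))
E
```

```text
[496.04680189   1.19513557  72.71130275] [-84.67755385  -0.24773695  72.71130275] 0.12781234687756285
```

View pics/w5.png

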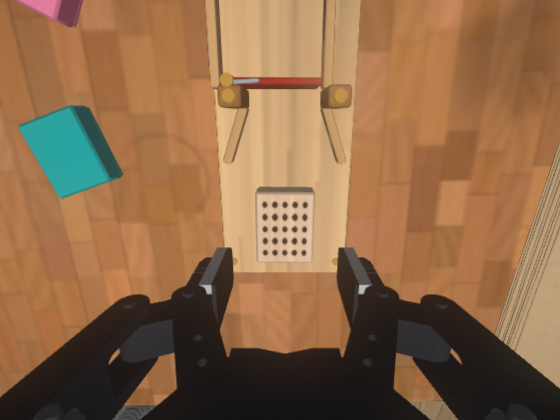

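The stamp lies flat and square on the apron, at about (285,228) in the wrist view. I close the fingers and go behind it, then look at the shut fingers' profile.

>>> jog_arm([
  [0,-20,0,0,0,0,0],
  [0,-40,0,0,0,0,0],
  [0,-55,0,0,0,0,0],
  [0,-55,0,0,0,0,0],
  [0,-55,0,0,0,0,0],
  [0,-55,0,0,0,0,0],
  [0,-55,0,0,0,0,0],
  [0,-55,0,0,0,0,0],
], newtons=60)

```text
t: 10.05
tcp_pos: [441.4, -5.7, 71.8]
tool_rot: [0.998, 0.064, 0.0, 0.0]
force: [-0.1, -0.1, 0.9]
grip_width: -0.002
```

```bash
python3 - <<'E'
from h import *
s=snap('wrist','w6');c=snap('scene','s2')
p,R=cur();print(p,tolane(p),np.arctan2(R[1,0],R[0,0]),env.get_state()['grip_width'])
w=load('w5')
print(proj(c,p),[proj(c,lane(*tolane(p)[:2],p[2]+h)+lane(0,y,0)-lane(0,0,0)) for h in(0,36) for y in(-23,23)])
b=c['color'][:,:,::-1]; cv2.imwrite('pics/m6.png',cv2.resize(b[60:240,310:510],None,fx=3.3,fy=3.3,interpolation=cv2.INTER_CUBIC))
for u,v in[(257,193),(313,193),(312,262),(258,262)]: print(tolane(unproj(w,u,v,26)).round(1))
E
```

```text
[441.22943579  -5.72351526  71.82372745] [-1.39929640e+02 -1.12309030e-01  7.18237275e+01] 0.12789253259165206 5.4527224161669487e-05
(np.float64(408.9365869531168), np.float64(185.67471628214471)) [(np.float64(416.4702276525596), np.float64(179.0130702740378)), (np.float64(401.1444552140765), np.float64(192.56493382302904)), (np.float64(419.8887617835564), np.float64(159.66887724927182)), (np.float64(404.2423216602876), np.float64(172.92815452239245))]
[-58.6  18.3  26. ]
[-58.6 -18.7  26. ]
[-109.1  -19.4   26. ]
[-109.1   18.9   26. ]
```

View pics/m6.png

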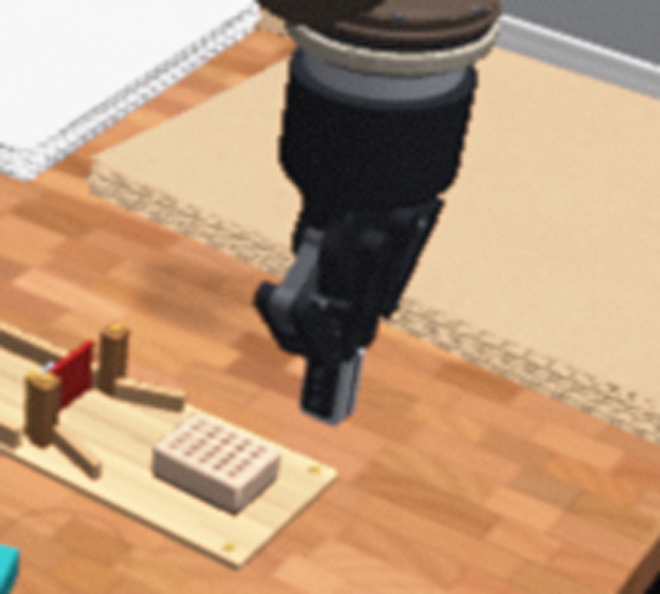

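View pics/w6.png

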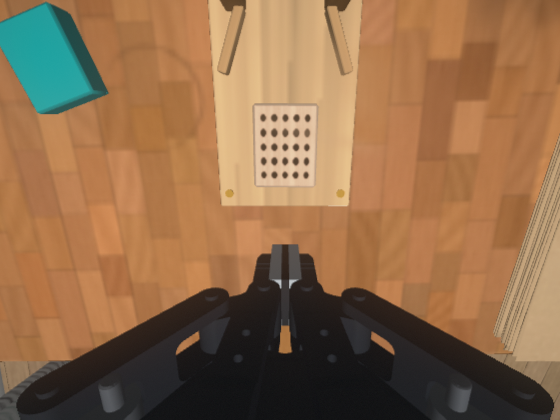

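The shut fingers bulge out at the knuckles about 35 mm above the tips. Jaws-across would therefore risk the post tops, so I turn the hand 90° to pass with the 22 mm finger width across the gate.

>>> jog_arm([
  [0,0,0,0,0,0,-0.14],
  [0,0,0,0,0,0,-0.28],
  [0,0,0,0,0,0,-0.42],
  [0,0,0,0,0,0,-0.56],
  [0,0,0,0,0,0,-0.7],
  [0,0,0,0,0,0,-0.84],
  [0,0,0,0,0,0,-0.98],
  [0,0,0,0,0,0,-1.12],
])

```text
t: 10.95
tcp_pos: [441.2, -5.8, 71.9]
tool_rot: [0.81, 0.587, 0.0, 0.0]
force: [0.2, -0.3, 1.0]
grip_width: -0.003
```

>>> jog_arm([
  [0,0,0,0,0,0,-0.14],
  [0,0,0,0,0,0,-0.28],
  [0,0,0,0,0,0,-0.42],
  [0,0,0,0,0,0,-0.451],
  [0,0,0,20,0,0,-0.451],
  [0,0,0,35,0,0,-0.451],
  [0,0,0,35,0,0,-0.451],
  [0,0,0,35,0,0,-0.451],
])

```text
t: 11.75
tcp_pos: [441.0, -5.7, 37.0]
tool_rot: [0.66, 0.751, -0.0, -0.0]
force: [0.3, 0.3, 0.4]
grip_width: -0.001
```

```bash
python3 - <<'E'
from h import *
p,R=cur();print(p,tolane(p),np.arctan2(R[1,0],R[0,0])); print(delta(p,R,lane(-132,0,13),LY+np.pi/2))
c=snap('scene','s3')
b=c['color'][:,:,::-1]; cv2.imwrite('pics/m7.png',cv2.resize(b[80:250,310:510],None,fx=3.3,fy=3.3,interpolation=cv2.INTER_CUBIC))
E
```

```text
[441.01470948  -5.7485638   36.97555615] [-1.40145807e+02 -1.09742680e-01  3.69755562e+01] 1.6988562360097639
(array([ 0.1,  8.2, 24. ]), array([-0.001, -0.   ,  0.   ]))
```

View pics/m7.png

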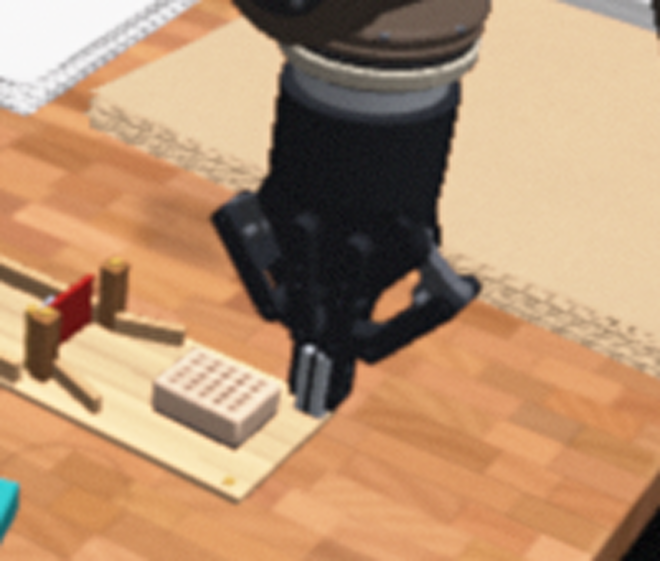

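The tool is aligned, with +y along the lane. I lower it and ease up to the stamp's tail.

>>> jog_arm([
  [0,0,0,12,0,0,0],
  [0,0,0,24,0,0,0],
  [0,0,0,24.5,0,0,0],
  [0,0,3,24.5,0,0,0],
  [0,0,6,24.5,0,0,0],
  [0,0,9,24.5,0,0,0],
  [0,0,12,24.5,0,0,0],
  [0,0,14,24.5,0,0,0],
])

```text
t: 12.6
tcp_pos: [455.4, -4.0, 12.6]
tool_rot: [0.66, 0.751, 0.0, 0.0]
force: [0.4, -0.3, 0.7]
grip_width: 0.0
```

```bash
python3 - <<'E'
from h import *
st=env.get_state();p,R=cur();print(st['force'],tolane(p)); print(delta(p,R,lane(-126,0,12.5),LY+np.pi/2))
s=snap('wrist','w8')
E
```

```text
[ 0.3746987  -0.32841777  0.69937253] [-125.67770921   -0.16562528   12.62190465]
(array([ 0.2, -0.3,  0.1]), array([0.001, 0.   , 0.   ]))
```

View pics/w8.png

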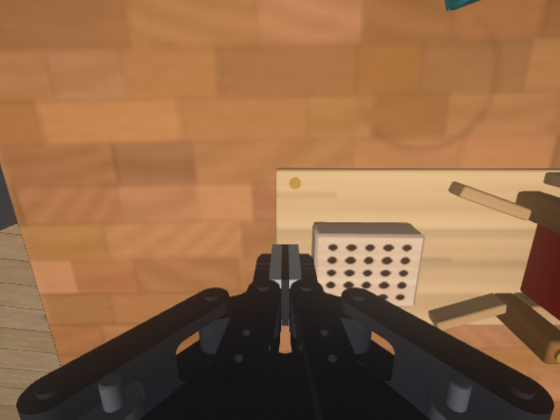

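>>> jog_arm([
  [0,0.2,3,0,0,0,0],
  [0,0.2,8,0,0,0,0],
  [0,0.2,15,0,0,0,0],
  [0,0.2,22,0,0,0,0],
  [0,0.2,29,0,0,0,0],
  [0,0.2,36,0,0,0,0],
  [0,0.2,42,0,0,0,0],
  [0,0.2,46,0,0,0,0],
])

```text
t: 13.45
tcp_pos: [501.1, 2.1, 12.3]
tool_rot: [0.66, 0.751, 0.0, 0.0]
force: [-0.1, -0.7, -0.1]
grip_width: 0.0
```

```bash
python3 - <<'E'
from h import *
st=env.get_state();p,R=cur();print(st['force'],tolane(p)); print(delta(p,R,lane(-126+46,0,12.5),LY+np.pi/2))
t=snap('top','t9');s=snap('wrist','w9')
cv2.imwrite('pics/m9.png',np.hstack([cv2.resize(t['color'][140:290,270:380,::-1],None,fx=3,fy=2.8,interpolation=cv2.INTER_CUBIC),cv2.resize(s['color'][:,:,::-1],(460,420))]))
E
```

```text
[-0.14977648 -0.73873018 -0.13756512] [-7.95185967e+01  4.97011427e-02  1.23416845e+01]
(array([-0. , -0.5, -0.2]), array([0., 0., 0.]))
```

View pics/m9.png

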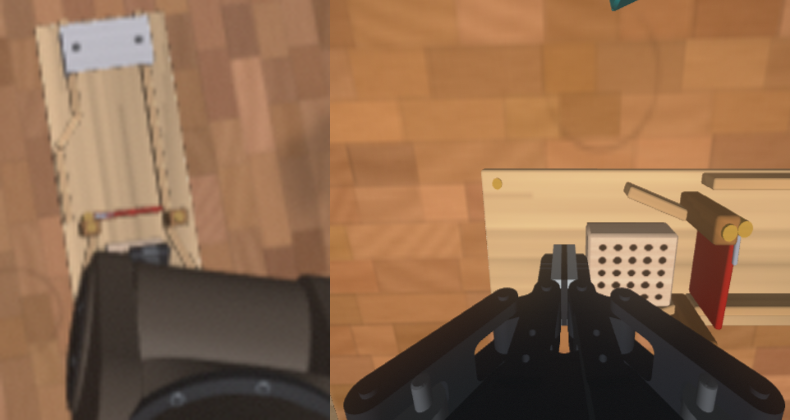

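>>> jog_arm([
  [0,0,3,0,0,0,0],
  [0,0,6,0,0,0,0],
  [0,0,9,0,0,0,0],
  [0,0,12,0,0,0,0],
  [0,0,14,0,0,0,0],
  [0,0,16,0,0,0,0],
  [0,0,18,0,0,0,0],
  [0,0,20,0,0,0,0],
])

```text
t: 14.35
tcp_pos: [520.4, 4.7, 12.4]
tool_rot: [0.66, 0.751, -0.0, -0.0]
force: [-2.8, -1.1, 0.6]
grip_width: 0.002
```

>>> jog_arm([
  [0,0,2,0,0,0,0],
  [0,0,4,0,0,0,0],
  [0,0,6,0,0,0,0],
  [0,0,8,0,0,0,0],
  [0,0,10,0,0,0,0],
  [0,0,12,0,0,0,0],
  [0,0,14,0,0,0,0],
  [0,0,16,0,0,0,0],
])

```text
t: 15.15
tcp_pos: [536.0, 6.7, 12.3]
tool_rot: [0.66, 0.751, -0.0, -0.0]
force: [-3.6, -1.8, -0.2]
grip_width: -0.0
```

```bash
python3 - <<'E'
from h import *
st=env.get_state();p,R=cur();print(st['force'],tolane(p)); print(delta(p,R,lane(-80+36,0,12.5),LY+np.pi/2))
t=snap('top','t10');s=snap('wrist','w10')
cv2.imwrite('pics/m10.png',np.hstack([cv2.resize(t['color'][140:290,270:380,::-1],None,fx=3,fy=2.8,interpolation=cv2.INTER_CUBIC),cv2.resize(s['color'][:,:,::-1],(460,420))]))
E
```

```text
[-3.58243946 -1.77590748 -0.21867785] [-44.30397058   0.06834552  12.29585847]
(array([-0.1,  0.3, -0.2]), array([-0.001, -0.   , -0.   ]))
```

View pics/m10.png

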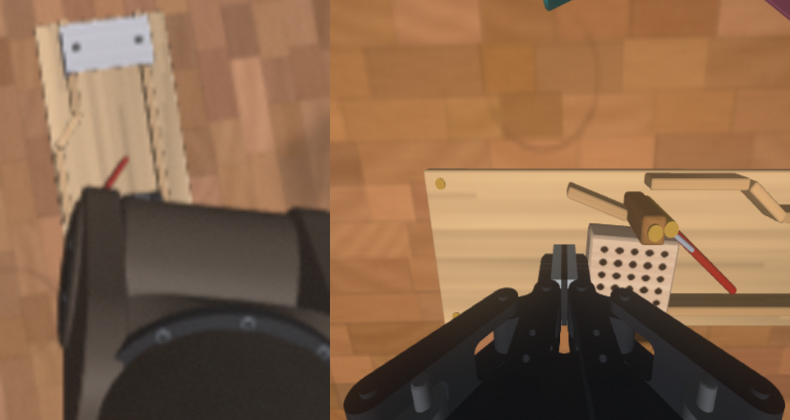

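>>> jog_arm([
  [0,-1,2,0,0,0,0],
  [0,-2,4,0,0,0,0],
  [0,-3,6,0,0,0,0],
  [0,-3,8,0,0,0,0],
  [0,-3,10,0,0,0,0],
  [0,-3,12,0,0,0,0],
  [0,-3,14,0,0,0,0],
  [0,-3,16,0,0,0,0],
])

```text
t: 16.05
tcp_pos: [552.7, 5.8, 12.4]
tool_rot: [0.66, 0.751, 0.0, 0.0]
force: [-2.1, -0.8, -0.2]
grip_width: -0.003
```

```bash
python3 - <<'E'
from h import *
st=env.get_state();p,R=cur();print(st['force'],tolane(p))
t=snap('top','t11');s=snap('wrist','w11')
cv2.imwrite('pics/m11.png',np.hstack([cv2.resize(t['color'][140:290,270:380,::-1],None,fx=2,fy=2.8,interpolation=cv2.INTER_CUBIC),cv2.resize(s['color'][:,:,::-1],(560,420))]))
E
```

```text
[-2.08719153 -0.7800767  -0.19248725] [-27.87105932  -2.93580786  12.41938262]
```

View pics/m11.png

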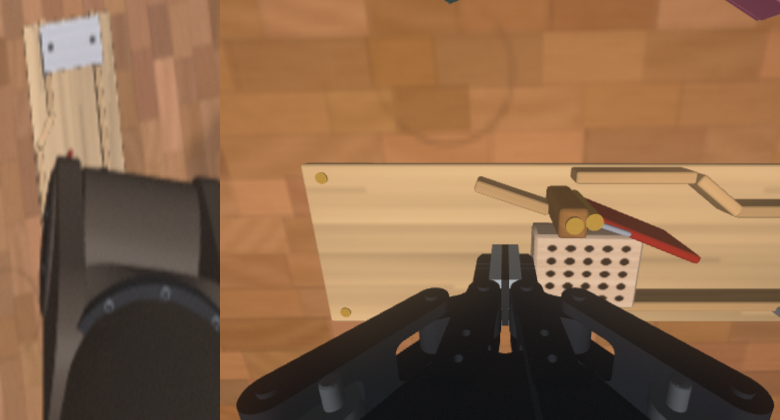

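>>> jog_arm([
  [0,0,3,0,0,0,0],
  [0,0,6,0,0,0,0],
  [0,0,9,0,0,0,0],
  [0,0,12,0,0,0,0],
  [0,0,15,0,0,0,0],
  [0,0,18,0,0,0,0],
  [0,0,21,0,0,0,0],
  [0,0,24,0,0,0,0],
])

```text
t: 16.95
tcp_pos: [576.6, 8.8, 12.4]
tool_rot: [0.66, 0.751, 0.0, 0.0]
force: [-1.2, -0.3, 0.1]
grip_width: -0.001
```

```bash
python3 - <<'E'
from h import *
st=env.get_state();p,R=cur();print(st['force'],tolane(p))
t=snap('top','t12');s=snap('wrist','w12')
cv2.imwrite('pics/m12.png',np.hstack([cv2.resize(t['color'][140:290,270:380,::-1],None,fx=2,fy=2.8,interpolation=cv2.INTER_CUBIC),cv2.resize(s['color'][:,:,::-1],(560,420))]))
E
```

```text
[-1.20346489 -0.25240714  0.1058236 ] [-3.79840234 -2.95615881 12.41162109]
```

View pics/m12.png

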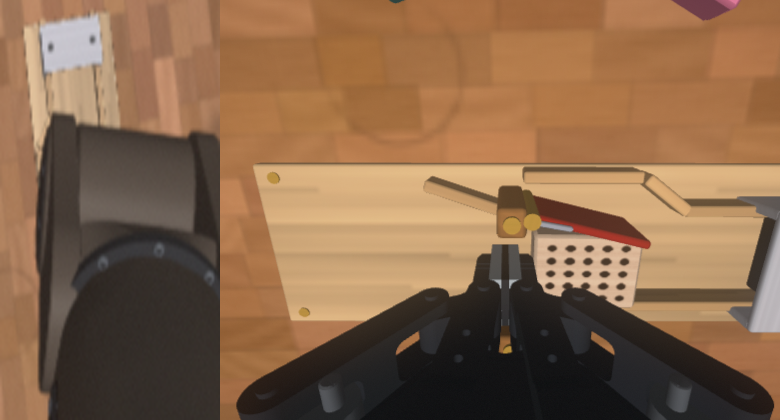

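>>> jog_arm([
  [0,0,4,0,0,0,0],
  [0,0,8,0,0,0,0],
  [0,0,12,0,0,0,0],
  [0,0,16,0,0,0,0],
  [0,0,20,0,0,0,0],
  [0,0,24,0,0,0,0],
  [0,0,27,0,0,0,0],
  [0,0,30,0,0,0,0],
])

```text
t: 17.85
tcp_pos: [606.3, 12.7, 12.4]
tool_rot: [0.66, 0.751, -0.0, 0.0]
force: [-1.1, -0.7, 0.2]
grip_width: -0.004
```

```bash
python3 - <<'E'
from h import *
st=env.get_state();p,R=cur();print(st['force'],tolane(p))
t=snap('scene','s13');s=snap('wrist','w13')
cv2.imwrite('pics/m13.png',np.hstack([cv2.resize(t['color'][130:250,240:400,::-1],None,fx=1.5,fy=3.5,interpolation=cv2.INTER_CUBIC),cv2.resize(s['color'][:,:,::-1],(560,420))]))
E
```

```text
[-1.06974271 -0.74027056  0.19699882] [26.10384742 -2.94244581 12.35304465]
```

View pics/m13.png

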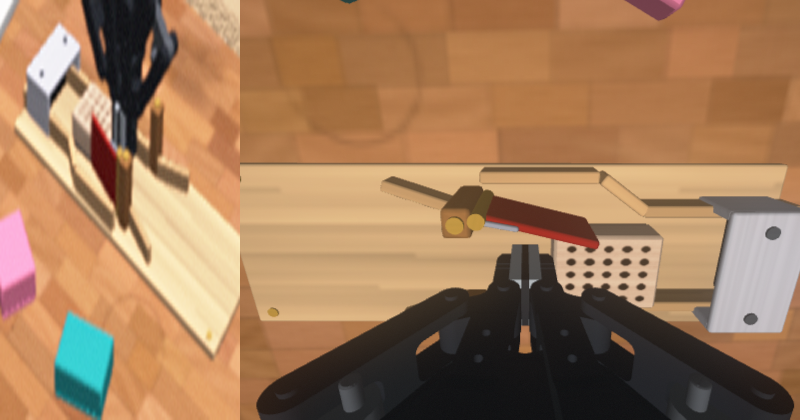

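>>> jog_arm([
  [0,0,2.5,0,0,0,0],
  [0,0,5,0,0,0,0],
  [0,0,7.5,0,0,0,0],
  [0,0,10,0,0,0,0],
  [0,0,12,0,0,0,0],
  [0,0,14,0,0,0,0],
  [0,0,16,0,0,0,0],
  [0,0,18,0,0,0,0],
])

```text
t: 18.75
tcp_pos: [624.1, 14.9, 12.4]
tool_rot: [0.66, 0.751, -0.0, 0.0]
force: [-1.1, -0.6, -0.5]
grip_width: -0.002
```

```bash
python3 - <<'E'
from h import *
st=env.get_state();p,R=cur();print(st['force'],tolane(p))
s=snap('wrist','w14')
cv2.imwrite('pics/m14.png',cv2.resize(s['color'][150:420,200:,::-1],None,fx=2.2,fy=2.2,interpolation=cv2.INTER_CUBIC))
E
```

```text
[-1.13791744 -0.60869893 -0.51533011] [44.06370815 -2.95480214 12.39282652]
```

View pics/m14.png

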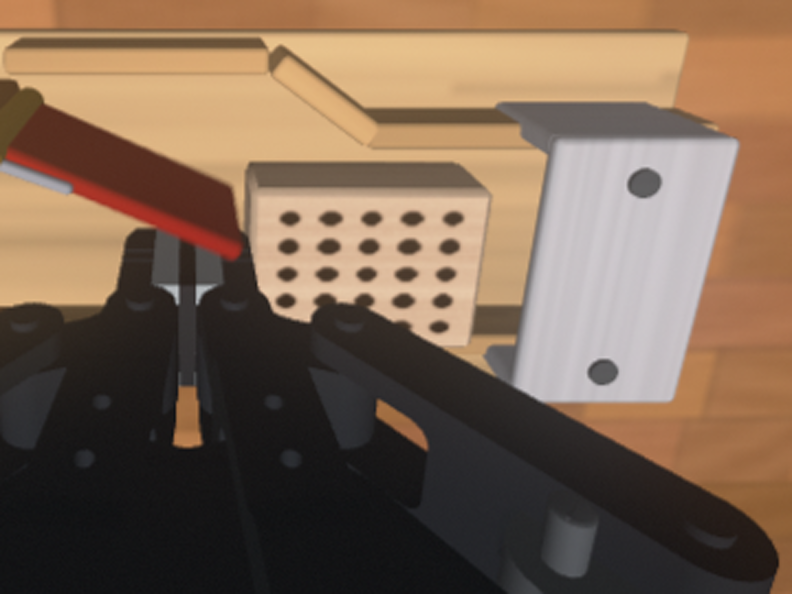

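```bash
python3 - <<'E'
from h import *
s=load('w14')
f=lambda u,v,z: tolane(unproj(s,200+u/2.2,150+v/2.2,z)).round(1)
for n,u,v,z in[('tailL',248,193,26),('noseL',490,193,26),('noseR',468,345,26),('hoodL',553,140,34.5),('hoodR',514,400,34.5),('wall end',380,146,20)]: print(n,f(u,v,z))
E
```

```text
tailL [58.9 16.  26. ]
noseL [110.3  16.1  26. ]
noseR [110.4 -21.7  26. ]
hoodL [116.8  30.9  34.5]
hoodR [118.1 -29.7  34.5]
wall end [87.9 24.5 20. ]
```

The stamp is straight: nose at lane x about 110, hood mouth about 117.5. I approach the mouth and then feel forward in small steps.

>>> jog_arm([
  [0,0,1.2,0,0,0,0],
  [0,0,2.4,0,0,0,0],
  [0,0,3.6,0,0,0,0],
  [0,0,4.8,0,0,0,0],
  [0,0,6,0,0,0,0],
  [0,0,7.2,0,0,0,0],
  [0,0,8.4,0,0,0,0],
  [0,0,9,0,0,0,0],
])

```text
t: 19.6
tcp_pos: [633.0, 16.1, 12.4]
tool_rot: [0.66, 0.751, 0.0, 0.0]
force: [-0.1, -0.7, 0.5]
grip_width: 0.001
```

>>> jog_arm([
  [0,0,0.2,0,0,0,0],
  [0,0,0.4,0,0,0,0],
  [0,0,0.6,0,0,0,0],
  [0,0,0.8,0,0,0,0],
  [0,0,1,0,0,0,0],
  [0,0,1,0,0,0,0],
  [0,0,1,0,0,0,0],
  [0,0,1,0,0,0,0],
])

```text
t: 20.4
tcp_pos: [633.8, 16.2, 12.4]
tool_rot: [0.66, 0.751, -0.0, 0.0]
force: [0.1, -2.2, 0.1]
grip_width: 0.001
```

>>> jog_arm([
  [0,0,0.2,0,0,0,0],
  [0,0,0.4,0,0,0,0],
  [0,0,0.6,0,0,0,0],
  [0,0,0.8,0,0,0,0],
  [0,0,1,0,0,0,0],
  [0,0,1.1,0,0,0,0],
  [0,0,1.2,0,0,0,0],
  [0,0,1.2,0,0,0,0],
])

```text
t: 21.2
tcp_pos: [635.0, 16.4, 12.4]
tool_rot: [0.66, 0.751, 0.0, 0.0]
force: [-0.9, -2.1, 0.1]
grip_width: 0.002
```

>>> jog_arm([
  [0,0,0.2,0,0,0,0],
  [0,0,0.4,0,0,0,0],
  [0,0,0.6,0,0,0,0],
  [0,0,0.8,0,0,0,0],
  [0,0,1,0,0,0,0],
  [0,0,1.1,0,0,0,0],
  [0,0,1.2,0,0,0,0],
  [0,0,1.2,0,0,0,0],
])

```text
t: 22.0
tcp_pos: [636.2, 16.5, 12.4]
tool_rot: [0.66, 0.751, -0.0, 0.0]
force: [0.0, -1.2, 0.7]
grip_width: -0.001
```

>>> jog_arm([
  [0,0,0.2,0,0,0,0],
  [0,0,0.4,0,0,0,0],
  [0,0,0.6,0,0,0,0],
  [0,0,0.8,0,0,0,0],
  [0,0,1,0,0,0,0],
  [0,0,1.1,0,0,0,0],
  [0,0,1.2,0,0,0,0],
  [0,0,1.2,0,0,0,0],
])

```text
t: 22.8
tcp_pos: [637.4, 16.7, 12.4]
tool_rot: [0.66, 0.751, -0.0, 0.0]
force: [-0.1, -0.8, 0.8]
grip_width: -0.001
```

>>> jog_arm([
  [0,0,0.2,0,0,0,0],
  [0,0,0.4,0,0,0,0],
  [0,0,0.6,0,0,0,0],
  [0,0,0.8,0,0,0,0],
  [0,0,1,0,0,0,0],
  [0,0,1.1,0,0,0,0],
  [0,0,1.2,0,0,0,0],
  [0,0,1.2,0,0,0,0],
])

```text
t: 23.6
tcp_pos: [638.6, 16.8, 12.4]
tool_rot: [0.66, 0.751, -0.0, 0.0]
force: [-1.4, -1.8, 1.0]
grip_width: -0.002
```

>>> jog_arm([
  [0,0,0.2,0,0,0,0],
  [0,0,0.4,0,0,0,0],
  [0,0,0.6,0,0,0,0],
  [0,0,0.8,0,0,0,0],
  [0,0,1,0,0,0,0],
  [0,0,1,0,0,0,0],
  [0,0,1,0,0,0,0],
  [0,0,1,0,0,0,0],
])

```text
t: 24.4
tcp_pos: [639.6, 17.0, 12.4]
tool_rot: [0.66, 0.751, -0.0, 0.0]
force: [0.1, -2.0, -0.7]
grip_width: -0.003
```

>>> jog_arm([
  [0,0,0.2,0,0,0,0],
  [0,0,0.4,0,0,0,0],
  [0,0,0.6,0,0,0,0],
  [0,0,0.8,0,0,0,0],
  [0,0,1,0,0,0,0],
  [0,0,1.1,0,0,0,0],
  [0,0,1.2,0,0,0,0],
  [0,0,1.2,0,0,0,0],
])

```text
t: 25.2
tcp_pos: [640.8, 17.1, 12.4]
tool_rot: [0.66, 0.751, -0.0, 0.0]
force: [-0.8, -1.5, 0.4]
grip_width: -0.004
```

>>> jog_arm([
  [0,0,0.2,0,0,0,0],
  [0,0,0.4,0,0,0,0],
  [0,0,0.6,0,0,0,0],
  [0,0,0.8,0,0,0,0],
  [0,0,1,0,0,0,0],
  [0,0,1.1,0,0,0,0],
  [0,0,1.2,0,0,0,0],
  [0,0,1.2,0,0,0,0],
])

```text
t: 26.0
tcp_pos: [641.9, 17.3, 12.4]
tool_rot: [0.66, 0.751, -0.0, 0.0]
force: [0.0, -1.6, -0.3]
grip_width: -0.0
```

>>> jog_arm([
  [0,0,0.2,0,0,0,0],
  [0,0,0.4,0,0,0,0],
  [0,0,0.6,0,0,0,0],
  [0,0,0.8,0,0,0,0],
  [0,0,1,0,0,0,0],
  [0,0,1.1,0,0,0,0],
  [0,0,1.2,0,0,0,0],
  [0,0,1.2,0,0,0,0],
])

```text
t: 26.8
tcp_pos: [643.1, 17.4, 12.4]
tool_rot: [0.66, 0.751, -0.0, 0.0]
force: [0.3, -1.5, -0.3]
grip_width: 0.004
```

>>> jog_arm([
  [0,0,0.2,0,0,0,0],
  [0,0,0.4,0,0,0,0],
  [0,0,0.6,0,0,0,0],
  [0,0,0.8,0,0,0,0],
  [0,0,1,0,0,0,0],
  [0,0,1.1,0,0,0,0],
  [0,0,1.2,0,0,0,0],
  [0,0,1.2,0,0,0,0],
])

```text
t: 27.6
tcp_pos: [644.3, 17.6, 12.4]
tool_rot: [0.66, 0.751, -0.0, 0.0]
force: [-0.3, -2.0, 0.9]
grip_width: 0.001
```

>>> jog_arm([
  [0,0,0.2,0,0,0,0],
  [0,0,0.4,0,0,0,0],
  [0,0,0.6,0,0,0,0],
  [0,0,0.8,0,0,0,0],
  [0,0,1,0,0,0,0],
  [0,0,1.1,0,0,0,0],
  [0,0,1.2,0,0,0,0],
  [0,0,1.2,0,0,0,0],
])

```text
t: 28.4
tcp_pos: [645.6, 17.8, 12.4]
tool_rot: [0.66, 0.751, 0.0, 0.0]
force: [-0.2, -0.3, 0.4]
grip_width: -0.002
```

```bash
python3 - <<'E'
from h import *
st=env.get_state();p,R=cur();print(st['force'],tolane(p))
s=snap('wrist','w15')
cv2.imwrite('pics/m15.png',cv2.resize(s['color'][150:420,200:,::-1],None,fx=2.2,fy=2.2,interpolation=cv2.INTER_CUBIC))
E
```

```text
[-0.22761179 -0.34238079  0.44246672] [65.74464974 -2.86367067 12.42299484]
```

View pics/m15.png

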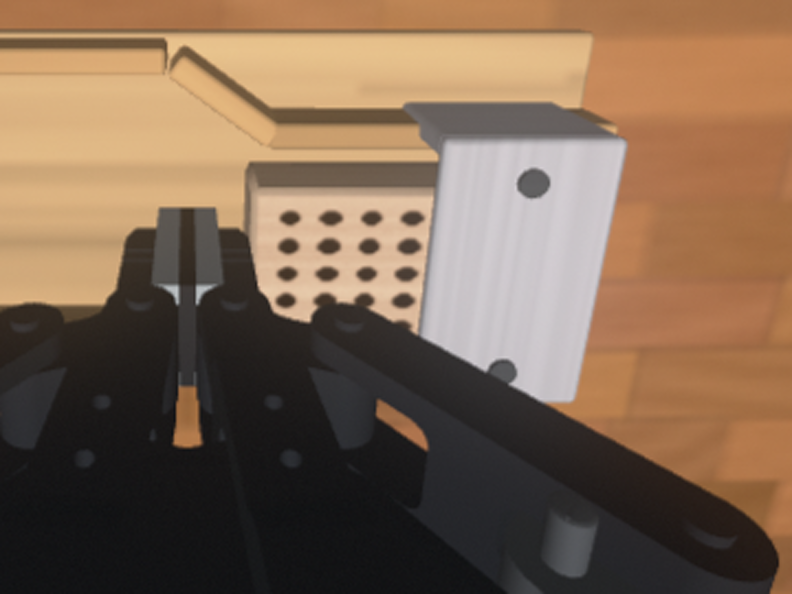

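The stamp still moves with the fingers, nose about 15 mm inside. The flap has passed out of view behind. I keep feeling forward.

>>> jog_arm([
  [0,0,0.2,0,0,0,0],
  [0,0,0.4,0,0,0,0],
  [0,0,0.6,0,0,0,0],
  [0,0,0.8,0,0,0,0],
  [0,0,1,0,0,0,0],
  [0,0,1,0,0,0,0],
  [0,0,1,0,0,0,0],
  [0,0,1,0,0,0,0],
])

```text
t: 29.25
tcp_pos: [645.9, 17.8, 12.3]
tool_rot: [0.66, 0.751, -0.0, -0.001]
force: [-4.6, -0.7, 3.3]
grip_width: -0.002
```

Contact: about 4.6 N against the push, and the TCP advanced only 0.3 of 1 mm. I press slightly more to confirm.

>>> jog_arm([
  [0,0,0.1,0,0,0,0],
  [0,0,0.2,0,0,0,0],
  [0,0,0.3,0,0,0,0],
  [0,0,0.4,0,0,0,0],
  [0,0,0.5,0,0,0,0],
  [0,0,0.5,0,0,0,0],
  [0,0,0.5,0,0,0,0],
  [0,0,0.5,0,0,0,0],
])

```text
t: 30.05
tcp_pos: [646.0, 17.8, 12.3]
tool_rot: [0.66, 0.751, -0.001, -0.001]
force: [-7.1, -0.9, 3.9]
grip_width: -0.0
```

```bash
python3 - <<'E'
from h import *
st=env.get_state();p,R=cur();print(st['force'],tolane(p),st['t'])
E
```

```text
[-7.05228819 -0.86787054  3.91064033] [66.1408063  -2.87863632 12.28919371] 30.05
```

It is firm at 7 N with no further travel, so the stamp is home. I back off 2 mm and lift straight out.

>>> jog_arm([
  [0,0,-0.5,0,0,0,0],
  [0,0,-1.5,0,0,0,0],
  [0,0,-2.5,0,0,0,0],
  [0,0,-2.5,-5,0,0,0],
  [0,0,-2.5,-20,0,0,0],
  [0,0,-2.5,-45,0,0,0],
  [0,0,-2.5,-80,0,0,0],
  [0,0,-2.5,-110,0,0,0],
])

```text
t: 30.85
tcp_pos: [644.9, 17.6, 125.2]
tool_rot: [0.66, 0.751, 0.0, 0.001]
force: [0.7, -0.6, 0.1]
grip_width: 0.003
```

>>> jog_arm([
  [0,-30,-20,0,0,0,0],
  [0,-70,-60,-20,0,0,0],
  [0,-110,-90,-40,0,0,0],
  [0,-150,-110,-50,0,0,0],
  [0,-190,-120,-60,0,0,0],
  [0,-220,-120,-60,0,0,0],
  [0,-220,-120,-60,0,0,0],
  [0,-220,-120,-60,0,0,0],
])

```text
t: 31.65
tcp_pos: [553.4, -216.3, 183.2]
tool_rot: [0.661, 0.75, 0.0, 0.0]
force: [0.3, 0.3, 0.8]
grip_width: -0.001
```

```bash
python3 - <<'E'
from h import *
t=snap('top','t20');s=snap('scene','s20')
st=env.get_state();print(st['force'],st['tcp_pos'],st['t'])
a=cv2.resize(t['color'][140:290,170:360,::-1],None,fx=2.1,fy=2.8,interpolation=cv2.INTER_CUBIC)
b=cv2.resize(s['color'][120:240,240:420,::-1],None,fx=2.2,fy=3.5,interpolation=cv2.INTER_CUBIC)
cv2.imwrite('pics/m20.png',np.hstack([a,b]))
cv2.imwrite('pics/m21.png',cv2.resize(t['color'][140:225,280:345,::-1],None,fx=7,fy=7,interpolation=cv2.INTER_CUBIC))
E
```

```text
[-0.26698094 -0.02894497 -0.32653727] [ 553.56502206 -214.97204109  182.80790058] 31.75
```

View pics/m20.png

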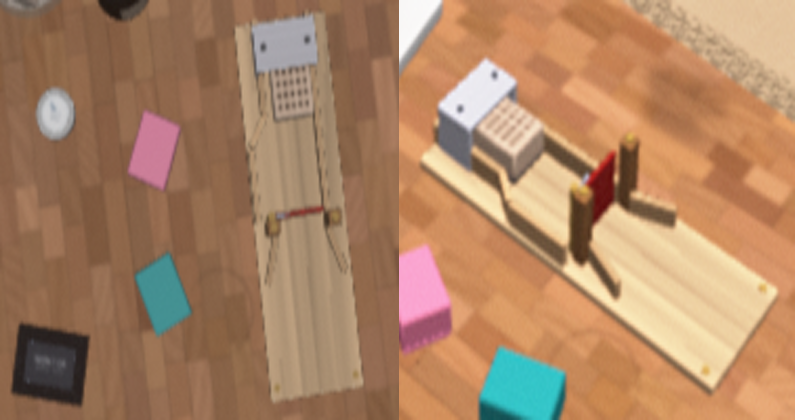

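View pics/m21.png

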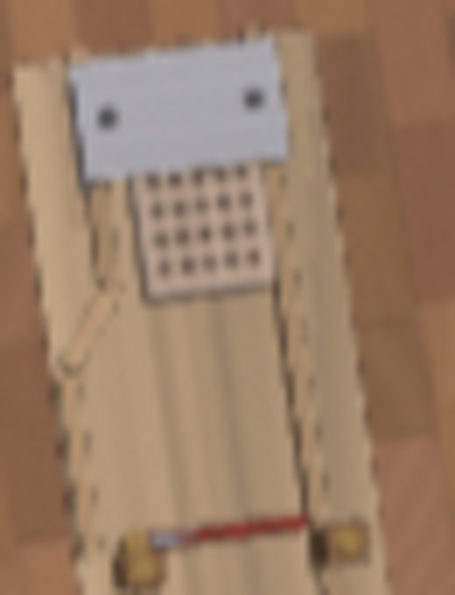

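```bash
python3 - <<'E'
from h import *
s=load('t20')
for u,v in[(150,298),(272,284)]: print(tolane(unproj(s,280+(u+.5)/7-.5,140+(v+.5)/7-.5,26)).round(1))
a=load('t0')['color'][165:300,170:262].astype(int);b=s['color'][165:300,170:262].astype(int)
d=np.abs(a-b).max(2)>60;d[50:85,12:50]=0;print('changed px outside old stamp spot',d.sum())
print(env.hand_in())
E
```

```text
[81.  15.6 26. ]
[ 80.5 -21.3  26. ]
changed px outside old stamp spot 0
the job is handed in; nothing more can be done
None
```

The dotted wooden stamp is put away: its nose is pressed against the backstop under the hood, and the flap is shut behind it. I handed the job in at about 31.8 s of the 64 s limit; no verdict is reported.

- **Placing:** I picked the stamp across its 40 mm sides and set it flat and square on the apron.
- **Pushing:** I pushed it through the flap with closed fingers. The hand was turned 90° because the shut fingers bulge above the tips and could have caught the post tops. The flap resisted with about 4 N at most in the readings taken at the end of each move.
- **Backstop:** I felt forward about 1 mm at a time and met it with the nose about 15 mm inside the hood, within the 4–22 mm expected. I pressed to about 7 N and it went no further, then backed off and lifted the fingers straight out.
- **Last checks:**
  - The stamp's tail is at lane x about 81 mm by camera, matching where it was pressed home.
  - It lies straight along the right wall.
  - The flap is shut, and the arm is well clear and touching nothing.
  - The tin, the ink pad and the pink and turquoise blocks show no change from the first picture.

No check failed or disagreed.

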